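# Hold an off-centre cast arm level over its fixture

## Task

First throw the fixture's ball lever into the middle one of its three notches, drawing the clamp strap back off the big post, and leave it there. Then lift the cast arm by its balance point and hold it level over the fixture, each bore in line above its post (large boss over the big post), about 5 cm clear of the post tips. Finish there, still holding the arm in the gripper, and leave the sharpening stone and the eraser where they are.

Things in the scene. Friction and masses are not known exactly. Their poses are not given: they have to be found in the camera images.
- cast_arm: Loose cast aluminium arm, 218 mm long, 0.25 to 0.5 kg, flat on the right-hand bench: a big round boss (52 mm across, 36 high) and a small one (25 across, 32 high), axes 180 mm apart, joined by a straight bar 16 mm wide, 6 to 28 mm above the underside. Origin: underside, below the balance point, which is on the bar 53 mm from the big boss's axis (27 mm past its rim). x: to the small boss; z: up.
- big_bore (a point): Centre of the large boss's bore (22 mm diameter) at the arm's underside, 53 mm from the balance point.
- small_bore (a point): Centre of the small boss's bore (10 mm diameter) at the arm's underside, 127 mm from the balance point.
- fixture: Dark steel plate, 365 x 90 x 12 mm, fixed on the left-hand bench; along its middle stand a ball lever, a grey guide block (52 mm high) with a flat strap (top at 61 mm) and two posts. Origin: on the bench below the big post's axis. x: to the small post, 180 mm away; z: up. The lever stands at x = -130 mm, with a notched quadrant plate on its +y side reaching 98 mm above the bench.
- big_post_tip (a point): Centre of the big post's tip (18 mm diameter, 45 mm above the bench); the strap covers it until the lever is thrown.
- small_post_tip (a point): Centre of the small post's tip (8 mm diameter, 45 mm above the bench).
- lever_pivot (a point): Middle of the lever's hinge pin, 40 mm above the bench, 130 mm behind the big post (fixture x = -130 mm). The hinge axis runs along the fixture's y.
- lever_ball (a point): Centre of the lever's black ball knob, 30 mm diameter, 85 mm from the hinge. It swings in the fixture's upright x-z plane; the ball is the highest part of the fixture and free all round.
- lever (a joint): Lever angle, rad. 0: first notch, where it starts, leaning 0.5 rad towards the posts. 0.5: middle notch, upright (a small brass pin marks it). 1.0: last notch, leaning 0.5 rad away from the posts. Between notches it takes about 4 N at the ball; let go, it falls into the nearest notch and stays there.
- slip_stone: Grey sharpening stone, 100 x 30 x 12 mm, lying on the left-hand bench beside the fixture; leave it alone.
- eraser: White eraser, 42 x 22 x 12 mm, lying on the right-hand bench beyond the arm; leave it alone.

How it is judged:
By the outcome, as a careful person would: the job done as asked, in the order asked, and still so for the second after the job is handed in, while the arm keeps its last pose, push and grip.
It also fails if it takes over 58 s, if anything falls off the work surface, if the arm or the gripper's body presses on something with over 40 N, if the wrist force passes 120 N, or if a joint passes its speed limit or range.

## Robot

A 7-joint arm with a two-finger parallel gripper is mounted at the origin on a cart in front of the work surface, level with it; the furniture and walls round the work are solid. World frame = base frame: x ahead of the robot, y to its left, z up, the work surface at z = 0. Lengths are in m, angles in rad, forces in N, time in s.
With the tool pointing down it reaches from about 0.425 to 1.025 m from the base axis. Payload 9.4 kg.
Tool frame: the origin (TCP) lies midway between the tips of the shut fingers; the grasp point (between the pads) lies 19 mm behind it; z points along the fingers, y is the direction in which the jaws open and shut (so a half turn about z gives the same grasp; the last joint's range is limited). The gripper opens to 93 mm and grips with 3 to 60 N. Pads are 15 mm wide; open, the fingers measure 128 mm over their backs; the gripper's body (75 mm by 188 mm) begins 65 mm behind the grasp point.
Start: joints at [-1.362, 0.599, -0.003, 1.599, 0.002, 0.943, -0.08], TCP at [0.204, 0.696, 0.219] pointing down, gripper open.
Joint ranges: [-2.57, 2.57], [-0.35, 1.97], [-1.29, 1.29], [0.11, 2.56], [-1.05, 4.19], [0.11, 1.86], [-2.63, 2.63]. Speed limits (rad/s): [2.22, 2.22, 3.01, 3.01, 3.14, 3.14, 3.14].

## Interface

Orientations are given as a unit quaternion [x, y, z, w].
In Python, from workcell import manip, move_gripper, telemetry, optics, job gives the robot as it stands. Calls block until the motion is done:
- manip.move_ptp(position, orientation): joint-space move of the TCP to a pose.
- manip.move_straight(position, velocity=0.15, ori=None, stop_force=None): straight line of the TCP; ori=None keeps the orientation; velocity is the mean speed in m/s. With stop_force (N) it stops when the force on the tool has changed by that much, and returns True; else False.
- manip.move_j(angles): joint-space move.
- move_gripper(opening): finger opening in m; the grip force is fixed at half the most; returns when the fingers have stopped.
- manip.sleep(seconds).
- manip.solve_ik(position, orientation): joint angles nearest the present ones, or None.
- telemetry.get_state(): the state.
- optics.get_image(name): name is "scene" or "top"; returns a dict with "color" (400x640x3 uint8, red, green, blue), "fov_y" (degrees; the focal length in pixels is half the picture's height over the tangent of half this angle, whatever the lens; pixels are square), "cx", "cy" (the principal point, pixels), "T" (4x4, takes a point from camera to world coordinates). Camera axes: x right, y down, z forward; pixel columns grow to the right and rows downward; lengths in m; the calibration is good to about 2 mm. A picture is of the moment at which its call begins. There is no depth.
A pose or a line that the arm cannot do raises manip.MotionError and nothing moves.
- job.close_job(): hands the job in, once; it reports no verdict.
The state is a dict: "time": time; "joint_pos": joint angles; "qd": joint speeds; "joint_torque": joint torques, N m; "ee_pos": TCP position; "tcp_rot": TCP orientation; "force": force on the tool from outside, world axes, zero at the start; "torque": the same for the moment, N m; "gripper_width": finger opening in m.
Only numpy, scipy, OpenCV 4.12 (cv2) and the standard library are available. Lean on these libraries where they do the work, as an engineer would, in place of code of your own. Each camera call takes 0.05 s, during which the arm holds its last target.

## Working session

There is one attempt and no reset: what is moved stays moved. The work goes in short steps, each a Python script; the robot and the scene stay as the last script left them, time stands still between calls to the robot, and variables do not carry over. Pictures are saved under pics/ and viewed, and the job is handed in when it is done.

```bash
mkdir -p pics; ls
python3 - <<'E'
from workcell import manip, move_gripper, telemetry, optics, job
import cv2
s=telemetry.get_state();print({k:s[k] for k in("time","ee_pos","tcp_rot","gripper_width","force")})
for n in("scene","top"):
    d=optics.get_image(n);cv2.imwrite(f"pics/{n}0.png",d["color"][:,:,::-1]);print(n,d["fov_y"],d["cx"],d["cy"],d["T"], [k for k in d])
E
```

```text
pics
{'time': 0.0, 'ee_pos': array([0.20427938, 0.6951233 , 0.21777473]), 'tcp_rot': array([ 1.42357487e-01,  9.89815015e-01, -7.61820836e-04, -4.24098928e-05]), 'gripper_width': 0.09284187090907924, 'force': array([0.84376088, 0.05903909, 0.29709692])}
scene 55.272372109727804 315.76256749145216 207.65702595222035 [[ 0.83601876 -0.31564633  0.44882072 -0.00587336]
 [-0.54816625 -0.44436112  0.70855978 -0.86893784]
 [-0.02421581 -0.83839763 -0.5445209   0.76083011]
 [ 0.          0.          0.          1.        ]] ['color', 'fov_y', 'cx', 'cy', 'T']
top 42.64883103034475 316.3319579549436 199.61327350390746 [[-3.14692539e-04 -9.94677401e-01  1.03037709e-01  4.07845810e-01]
 [-9.99696132e-01  2.85263813e-03  2.44848006e-02 -3.02766840e-02]
 [-2.46484071e-02 -1.02998694e-01 -9.94376048e-01  1.57003326e+00]
 [ 0.00000000e+00  0.00000000e+00  0.00000000e+00  1.00000000e+00]] ['color', 'fov_y', 'cx', 'cy', 'T']
```

View pics/scene0.png

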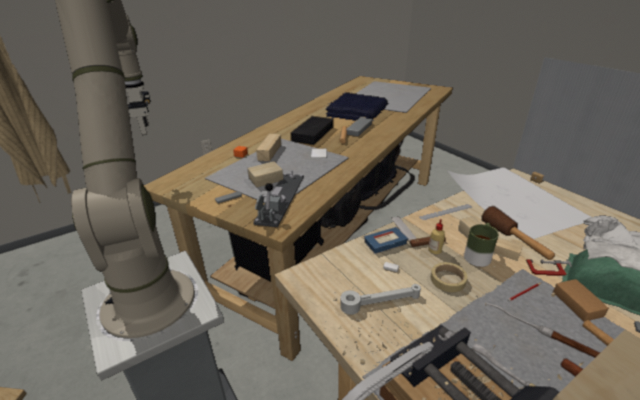

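View pics/top0.png

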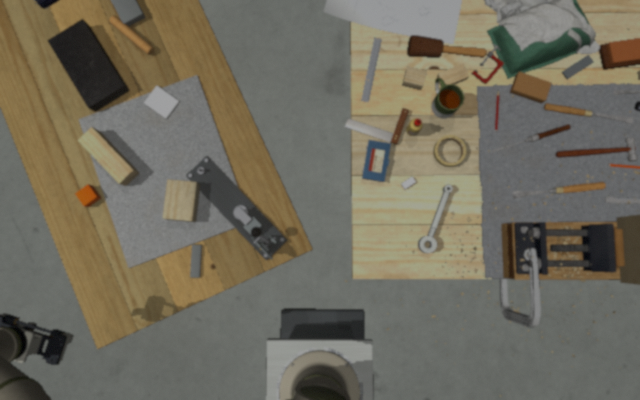

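The top view shows the fixture on the left bench, from about (200,165) to (285,240) px. The cast arm is at (428,244)–(450,190), with the eraser at (408,183) and the stone at (195,262). I'll zoom in on these.

```bash
cat > h.py <<'E'
import numpy as np, cv2
from workcell import manip, move_gripper, telemetry, optics, job
from scipy.spatial.transform import Rotation as R
def cam(n):
    d=optics.get_image(n);d["f"]=200/np.tan(np.radians(d["fov_y"]/2));return d
def proj(d,P):
    P=np.atleast_2d(P);T=np.array(d["T"]);c=(P-T[:3,3])@T[:3,:3]
    return np.c_[d["f"]*c[:,0]/c[:,2]+d["cx"],d["f"]*c[:,1]/c[:,2]+d["cy"]]
def unproj(d,uv,z):
    uv=np.atleast_2d(np.array(uv,float));T=np.array(d["T"])
    r=np.c_[(uv[:,0]-d["cx"])/d["f"],(uv[:,1]-d["cy"])/d["f"],np.ones(len(uv))]@T[:3,:3].T
    return T[:3,3]+r*((z-T[2,3])/r[:,2])[:,None]
def crop(d,box,k,name):
    x0,y0,x1,y1=box
    im=cv2.resize(d["color"][y0:y1,x0:x1,::-1],None,fx=k,fy=k,interpolation=cv2.INTER_CUBIC)
    for x in range(-(-x0//10)*10,x1,10):
        cv2.line(im,((x-x0)*k,0),((x-x0)*k,8),(0,0,255),1); 
        if x%20==0: cv2.putText(im,str(x),((x-x0)*k,20),0,.4,(0,0,255),1)
    for y in range(-(-y0//10)*10,y1,10):
        cv2.line(im,(0,(y-y0)*k),(8,(y-y0)*k),(0,0,255),1)
        if y%20==0: cv2.putText(im,str(y),(10,(y-y0)*k+4),0,.4,(0,0,255),1)
    cv2.imwrite(f"pics/{name}.png",im)
E
python3 - <<'E'
from h import *
d=cam("top");crop(d,(180,145,300,265),5,"t_fix");crop(d,(390,165,480,265),6,"t_arm")
d=cam("scene");crop(d,(210,165,330,235),6,"s_fix");crop(d,(320,250,440,330),6,"s_arm")
E
```

```text
(no output)
```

View pics/t_fix.png

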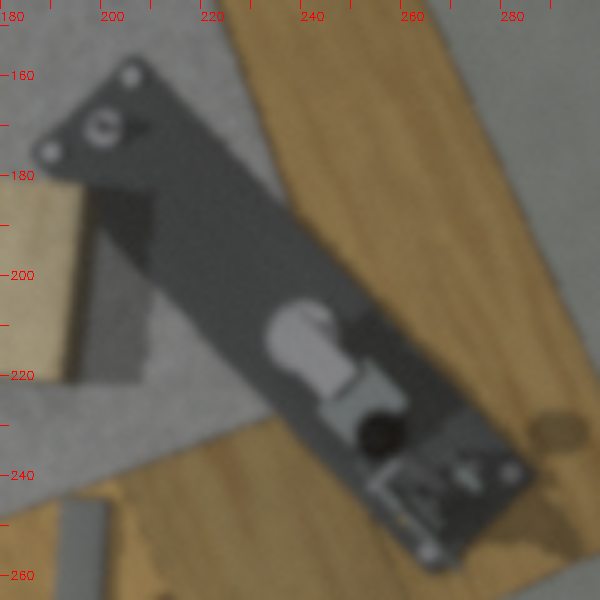

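View pics/t_arm.png

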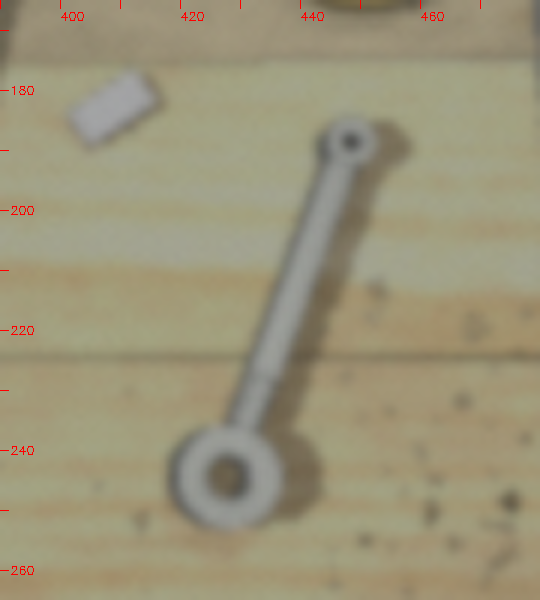

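View pics/s_fix.png

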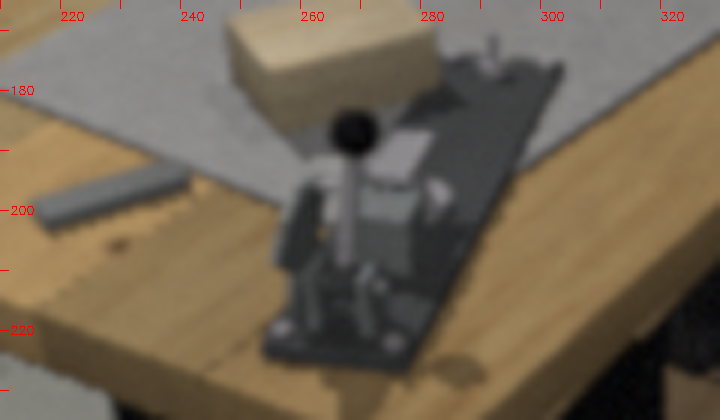

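View pics/s_arm.png

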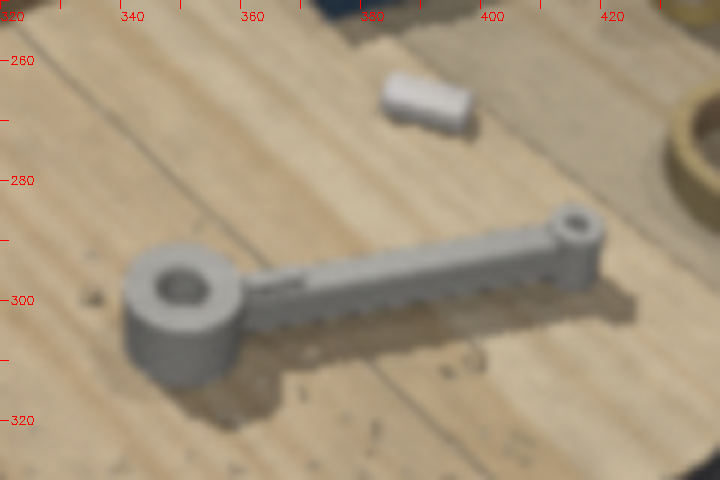

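```bash
cat >> h.py <<'E'
def fitpose(obs,x0=(0.6,0.3,0.0)):
    # obs: list of (cam, local pt, uv); pose x,y,yaw ; z=0
    from scipy.optimize import least_squares
    def W(p,l):
        c,s=np.cos(p[2]),np.sin(p[2]);return np.array([p[0]+c*l[0]-s*l[1],p[1]+s*l[0]+c*l[1],l[2]])
    f=lambda p:np.concatenate([(proj(d,W(p,l))[0]-uv) for d,l,uv in obs])
    r=least_squares(f,x0);return r.x,r.fun.reshape(-1,2)
E
python3 - <<'E'
from h import *
t=cam("top");s=cam("scene")
o=-.4
T=lambda x,y,x0,y0,k:((x+.5)/k-.5+x0,(y+.5)/k-.5+y0)
tf=lambda x,y:T(x,y,180,145,5);ta=lambda x,y:T(x,y,390,165,6);sf=lambda x,y:T(x,y,210,165,6);sa=lambda x,y:T(x,y,320,250,6)
A=unproj(t,ta(228,477),.036)[0];B=unproj(t,ta(349,142),.032)[0]
print("arm top",A,B,np.linalg.norm((B-A)[:2]))
A=unproj(s,sa(182,287),.036)[0];B=unproj(s,sa(577,223),.032)[0]
print("arm scene",A,B,np.linalg.norm((B-A)[:2]))
p,r=fitpose([(t,(-.053,0,.036),ta(228,477)),(t,(.127,0,.032),ta(349,142)),(s,(-.053,0,.036),sa(182,287)),(s,(.127,0,.032),sa(577,223))],(.5,-.3,0));print("arm",p,r)
print("scr",unproj(t,[tf(131,77),tf(50,152),tf(510,472),tf(429,552)],.014))
print("post",unproj(t,tf(103,128),.045),unproj(s,sf(492,38),.045));print("strap end",unproj(t,tf(302,335),.061))
b=.04+.085*np.cos(.5);print("ball",unproj(t,tf(381,435),b),unproj(s,sf(354,133),b))
bx=-.13+.085*np.sin(.5)
p,r=fitpose([(t,(.18,0,.045),tf(103,128)),(t,(bx,0,b),tf(381,435)),(s,(bx,0,b),sf(354,133)),(s,(.18,0,.045),sf(492,38))],(.5,.2,.8));print("fix",p,r)
E
```

```text
arm top [ 0.43313973 -0.32281241  0.036     ] [ 0.600434   -0.38768552  0.032     ] 0.17943213233975322
arm scene [ 0.4321245  -0.32789524  0.036     ] [ 0.60006084 -0.39302456  0.032     ] 0.1801234098000719
arm [ 0.48243577 -0.34440223 -0.37061748] [[ 0.81124743  0.03507175]
 [ 0.90498171 -0.12814692]
 [-0.35986545 -0.79207655]
 [-0.52460562 -0.70404784]]
scr [[0.69335147 0.35027731 0.014     ]
 [0.64663455 0.39956524 0.014     ]
 [0.44919546 0.11352923 0.014     ]
 [0.40092169 0.16235529 0.014     ]]
post [[0.65643512 0.35906259 0.045     ]] [[0.65408639 0.34798848 0.045     ]]
strap end [[0.52912077 0.23335092 0.061     ]]
ball [[0.46760556 0.17796601 0.11459452]] [[0.46720807 0.17489754 0.11459452]]
fix [0.52989149 0.23635223 0.76391373] [[-0.56624682 -1.12044265]
 [ 1.16489048  0.75948578]
 [-0.42334309  0.18443657]
 [-0.36188628 -1.57267468]]
```

The two cameras agree to within a few mm, and the sizes check out: bore spacing reads 179.4 and 180.1 mm. Next, the lever: I'll cage the ball between the jaws along the fixture's x, without gripping it, and draw it upright.

```bash
cat >> h.py <<'E'
def down(yaw): # tool z down, tool y at heading yaw or the half turn, whichever is IK-nearest
    out=[]
    for k in(0,np.pi):
        a=yaw+k;y=np.array([np.cos(a),np.sin(a),0]);z=np.array([0,0,-1.]);x=np.cross(y,z)
        out.append(R.from_matrix(np.c_[x,y,z]).as_quat())
    return out
def pick(pos,yaw):
    q0=np.array(telemetry.get_state()["joint_pos"]);best=None
    for q in down(yaw):
        j=manip.solve_ik(pos,q)
        if j is not None:
            c=np.abs(np.array(j)-q0).max();print("ik",np.round(j,2),round(c,2))
            if best is None or c<best[0]:best=(c,q)
    return best[1]
E
python3 - <<'E'
from h import *
yaw=.766;ball=np.array([.4674,.1764]);u=np.array([np.cos(yaw),np.sin(yaw)])
up=np.array([.5302,.2370])-.13*u;print(ball,up,np.hypot(*up))
p=[*ball,.215]
q=pick(p,yaw)
manip.move_ptp(p,q);move_gripper(.065)
print(telemetry.get_state()["time"],telemetry.get_state()["ee_pos"])
d=cam("top");crop(d,(200,170,300,265),6,"t1");d=cam("scene");crop(d,(210,130,330,235),6,"s1")
E
```

```text
[0.4674 0.1764] [0.43651037 0.14687646] 0.46055835297081477
ik [-0.62  0.34  0.2   2.12 -0.1   0.69  0.41] 0.74
ik [-1.21  0.56  1.12  2.15 -0.69  0.85 -2.04] 1.96
3.0583 [0.46743151 0.17637806 0.21502364]
```

View pics/s1.png

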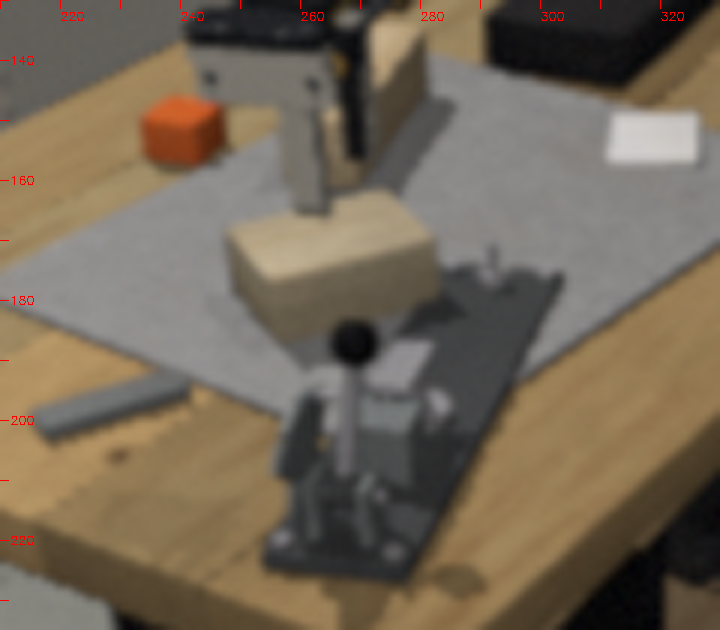

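View pics/t1.png

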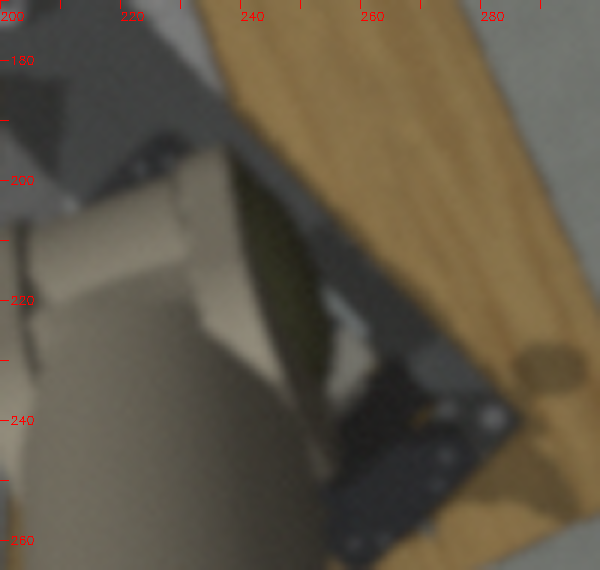

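Run:
```python
from h import *
s=cam("scene");p=telemetry.get_state()["ee_pos"];w=telemetry.get_state()["gripper_width"]
u=np.array([np.cos(.766),np.sin(.766),0]);print(w,proj(s,[p,p-u*(w/2+.007),p+u*(w/2+.007),[.4674,.1764,.1146]]))
```

```text
0.0649427364817967 [[265.62943672 159.90380278]
 [261.55219762 165.27174726]
 [269.50220787 154.80505336]
 [268.43068227 186.5538894 ]]
```

The projected fingertips match the scene image to within about 0.7 px. Now I'll descend and throw the lever.

Run:
```python
from h import *
st=lambda m:print(m,*(np.round(telemetry.get_state()[k],3) for k in("time","ee_pos","force")))
p=telemetry.get_state()["ee_pos"];yaw=.766;u=np.array([np.cos(yaw),np.sin(yaw)])
ball=np.array([.4674,.1758]);up=np.array([.5302,.2360])-.13*u
print(manip.move_straight([*ball,.104],velocity=.1,stop_force=12));st("down")
move_gripper(.045);st("cage")
s=cam("scene");crop(s,(210,130,330,235),6,"s2")
```

```text
False
down 4.467 [0.468 0.176 0.104] [ 0.534 -0.386 -0.397]
cage 5.033 [0.467 0.176 0.104] [-0.145 -0.594 -0.637]
```

View pics/s2.png

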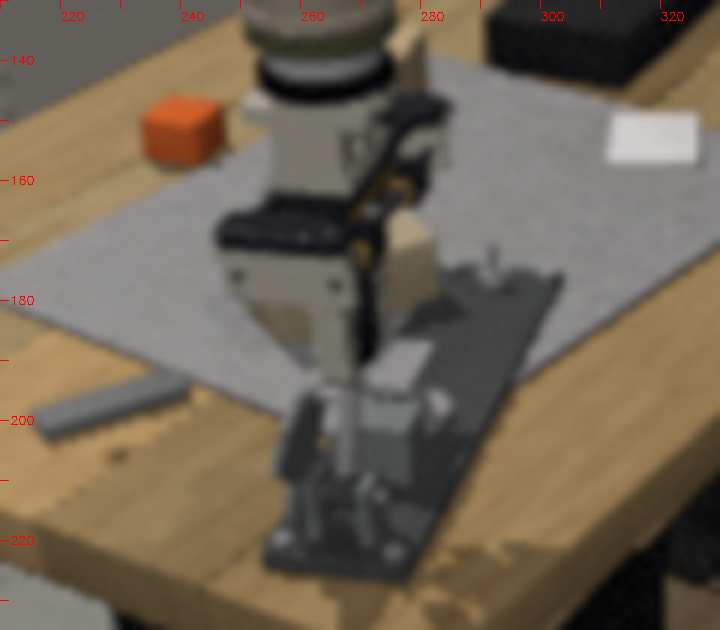

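Run:
```python
from h import *
st=lambda m:print(m,*(np.round(telemetry.get_state()[k],3) for k in("time","ee_pos","force")))
yaw=.766;u=np.array([np.cos(yaw),np.sin(yaw)])
up=np.array([.5302,.2360])-.133*u
for a in(.5,1):
    b=np.array([.4674,.1758]);manip.move_straight([*(b+(up-b)*a),.104+.006*a],velocity=.06);st("push")
up=up+.003*u
manip.move_straight([*up,.110],velocity=.06);manip.sleep(.3);st("back")
s=cam("scene");crop(s,(210,130,330,235),6,"s3")
move_gripper(.065)
manip.move_straight([*up,.23],velocity=.2);st("up")
manip.move_ptp([.45,-.05,.25],telemetry.get_state()["tcp_rot"]);st("away")
s=cam("scene");crop(s,(210,165,330,235),6,"s4");t=cam("top");crop(t,(180,145,300,265),5,"t4");crop(t,(390,165,480,265),6,"t4a")
```

```text
push 5.617 [0.451 0.16  0.107] [2.056 1.786 1.75 ]
push 6.15 [0.434 0.143 0.11 ] [ 1.437 -0.384 -0.101]
back 6.7 [0.436 0.146 0.11 ] [ 0.291 -0.003  0.482]
up 8.067 [0.436 0.146 0.229] [ 0.172  0.706 -0.061]
away 8.875 [ 0.45  -0.049  0.249] [-0.836  0.283  0.465]
```

View pics/s4.png

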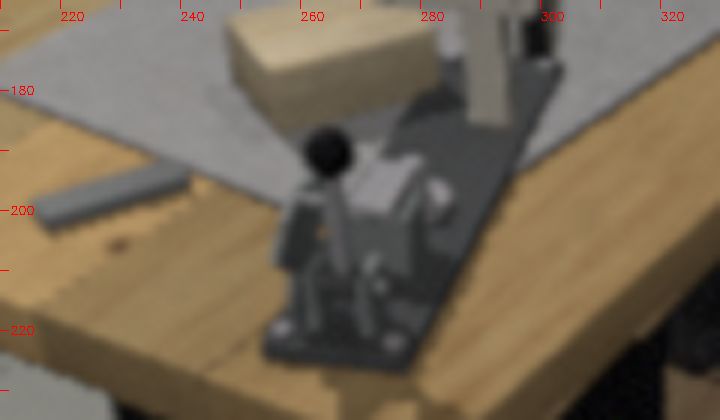

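View pics/t4.png

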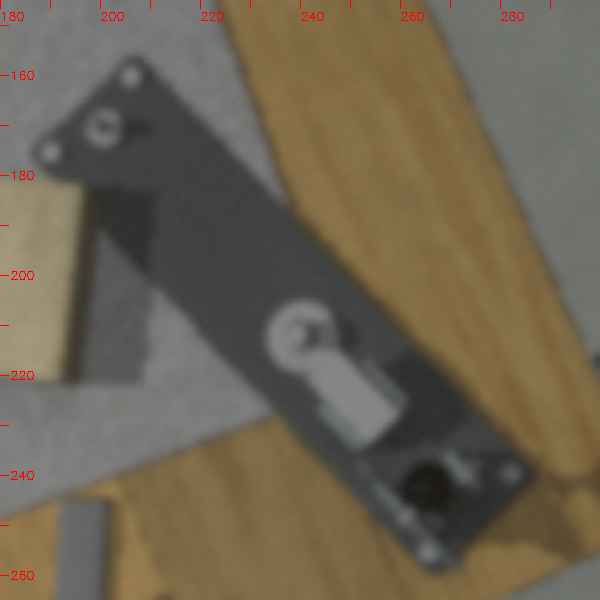

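Run:
```python
from h import *
t=cam("top");
a=t["color"].copy()
def z(box,k):
    x0,y0,x1,y1=box;im=cv2.resize(a[y0:y1,x0:x1,::-1],None,fx=k,fy=k,interpolation=cv2.INTER_CUBIC)
    return cv2.convertScaleAbs(im,alpha=1.4)
cv2.imwrite("pics/t5.png",np.hstack([z((226,200,254,224),14),z((188,158,216,182),14)]))
s=cam("scene")
ub=np.array([((328+.5)/6-.5+210,(153+.5)/6-.5+165)]);ut=np.array([((427+.5)/5-.5+180,(487+.5)/5-.5+145)])
print("ball",unproj(s,ub,.125),unproj(t,ut,.125))
u=np.array([np.cos(.766),np.sin(.766)])
for al in(0,.5,1.0):
    th=.5-al;x=-.13+.085*np.sin(th);P=[*(np.array([.5302,.236])+x*u),.04+.085*np.cos(th)]
    print(al,proj(s,P),ub,proj(t,P),ut)
```

```text
ball [[0.43759003 0.1466644  0.125     ]] [[0.43785508 0.15010745 0.125     ]]
0 [[268.34001038 186.95498365]] [[264.25       190.08333333]] [[257.13708435 232.20537797]] [[265. 242.]]
0.5 [[264.06523175 190.27765526]] [[264.25       190.08333333]] [[266.49205579 242.47732961]] [[265. 242.]]
1.0 [[260.19043536 199.32891872]] [[264.25       190.08333333]] [[276.78702167 252.94746816]] [[265. 242.]]
```

View pics/t5.png

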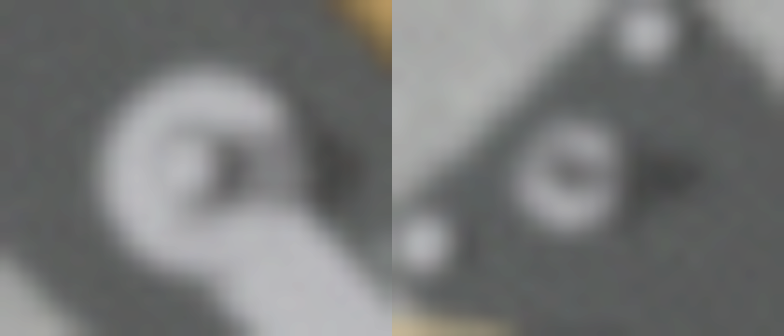

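View pics/t4a.png

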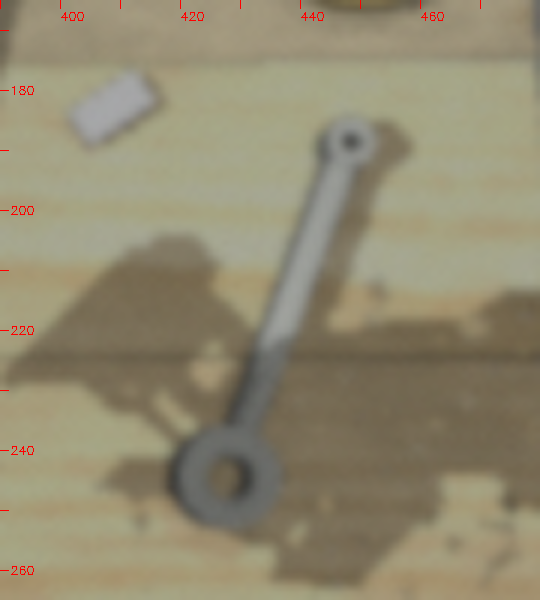

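The lever is at 0.5: the ball's pixels fall within 0.3 px (scene) and 1.6 px (top) of the prediction, and the big post is now uncovered. I'll refit the fixture pose, treating the rings around the posts as low seats.

Run:
```python
from h import *
t=cam("top");s=cam("scene")
T=lambda x,y,x0,y0,k:((x+.5)/k-.5+x0,(y+.5)/k-.5+y0)
tf=lambda x,y:T(x,y,180,145,5);sf=lambda x,y:T(x,y,210,165,6)
b=.04+.085*np.cos(.5);bx=-.13+.085*np.sin(.5)
ot=[(t,(0,0,.045),(238.96,211.3)),(t,(bx,0,b),tf(381,435)),(t,(-.13,0,.125),tf(427,487)),(t,(.18,0,.02),(199.96,170.1))]
os=[(s,(bx,0,b),sf(354,133)),(s,(-.13,0,.125),sf(328,153)),(s,(.18,0,.045),sf(492,38))]
for o in(ot,os,ot+os):
    p,r=fitpose(o,(.53,.236,.766));print(p);print(r.round(2).tolist())
for z in(.012,.016,.02,.025):
    A=unproj(t,[(240.2,211.7),(199.96,170.1)],z);print(z,A[:,:2].round(4).tolist(),np.linalg.norm(A[1]-A[0]),np.arctan2(*(A[1]-A[0])[[1,0]]))
```

```text
[0.53143379 0.24022469 0.77038505]
[[-0.31, -0.04], [-0.04, 0.08], [0.15, -0.1], [0.2, 0.07]]
[0.53008361 0.23357376 0.76168564]
[[-0.05, 0.49], [-0.04, 0.49], [0.12, -1.32]]
[0.53158151 0.23934671 0.76759093]
[[-0.02, -0.09], [0.21, 0.09], [0.37, -0.06], [0.6, -0.09], [-0.29, -0.31], [-0.21, -0.34], [-0.53, -1.97]]
0.012 [[0.5328, 0.2413], [0.6621, 0.3682]] 0.18126108608643485 0.7759174762817376
0.016 [[0.5324, 0.2406], [0.6615, 0.3672]] 0.1807957273777707 0.7759174762817377
0.02 [[0.5321, 0.2399], [0.6608, 0.3662]] 0.18033036866910673 0.7759174762817372
0.025 [[0.5317, 0.239], [0.66, 0.3649]] 0.17974867028327648 0.7759174762817376
```

Run:
```python
from h import *
f=np.array([.5316,.2395]);yf=.769;u=np.array([np.cos(yf),np.sin(yf)])
for k in (0,1):
  a=down(-.3706+np.pi/2)[k];b=down(yf+np.pi/2)[k]
  for n,p,q in(("pick",[.4824,-.3444,.006],a),("pickhi",[.4824,-.3444,.12],a),("placehi",[*(f+.053*u),.17],b),("place",[*(f+.053*u),.101],b)):
    j=manip.solve_ik(p,q);print(k,n,None if j is None else np.round(j,2))
```

```text
0 pick [ 0.45  0.75  0.11  2.05 -0.21  0.35  1.93]
0 pickhi [ 0.4   0.57  0.18  2.   -0.18  0.58  1.91]
0 placehi [-0.45  0.55 -0.14  1.86  0.11  0.74  1.69]
0 place [-0.48  0.63 -0.09  1.91  0.09  0.6   1.71]
1 pick [ 0.15  0.84  0.59  2.07 -0.96  0.53 -0.48]
1 pickhi [ 0.01  0.72  0.82  2.03 -0.79  0.75 -0.61]
1 placehi [-0.89  0.6   0.54  1.89 -0.43  0.77 -0.92]
1 place [-0.86  0.69  0.5   1.93 -0.52  0.65 -0.83]
```

Run:
```python
from h import *
st=lambda m:print(m,*(np.round(telemetry.get_state()[k],3) for k in("time","ee_pos","force","gripper_width")))
q=down(-.3706+np.pi/2)[0]
manip.move_ptp([.4824,-.3444,.15],q);move_gripper(.092)
print(manip.move_straight([.4824,-.3444,.05],velocity=.12,stop_force=10));st("hover")
s=cam("scene");crop(s,(320,230,440,330),6,"s6");t=cam("top");crop(t,(390,165,480,265),6,"t6")
P=[.4824,-.3444,.05];v=np.array([np.cos(1.2),np.sin(1.2),0])
print(proj(s,[P,P+v*.0465,P-v*.0465]))
```

```text
False
hover 12.008 [ 0.483 -0.345  0.05 ] [-0.504  0.456  0.156] 0.092
[[369.62312747 289.19971037]
 [363.95923858 276.88986032]
 [375.7484117  302.5123533 ]]
```

View pics/s6.png

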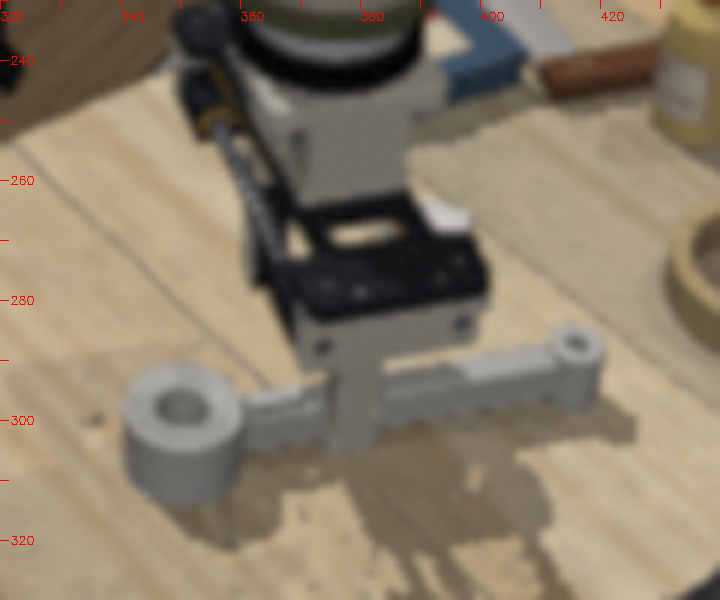

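The fingers straddle the bar, with the near tip at about (378,304) px, close to the prediction of (376,303). I'll descend, grip and lift.

Run:
```python
from h import *
st=lambda m:print(m,*(np.round(telemetry.get_state()[k],3) for k in("time","ee_pos","force","torque","gripper_width")))
print(manip.move_straight([.4824,-.3444,.006],velocity=.06,stop_force=8));st("low")
move_gripper(0.0);st("grip")
p=telemetry.get_state()["ee_pos"]
manip.move_straight([.4824,-.3444,.12],velocity=.08);manip.sleep(.3);st("lift")
s=cam("scene");crop(s,(320,200,440,330),6,"s7")
```

```text
False
low 12.992 [ 0.482 -0.345  0.006] [ 0.468  0.239 -0.377] [-0.05   0.015 -0.058] 0.092
grip 14.158 [ 0.482 -0.344  0.006] [ 0.238  1.643 -0.065] [ 0.143 -0.056  0.048] 0.016
lift 16.033 [ 0.482 -0.344  0.12 ] [ 0.153 -0.014 -3.564] [ 0.038  0.021 -0.061] 0.016
```

View pics/s7.png

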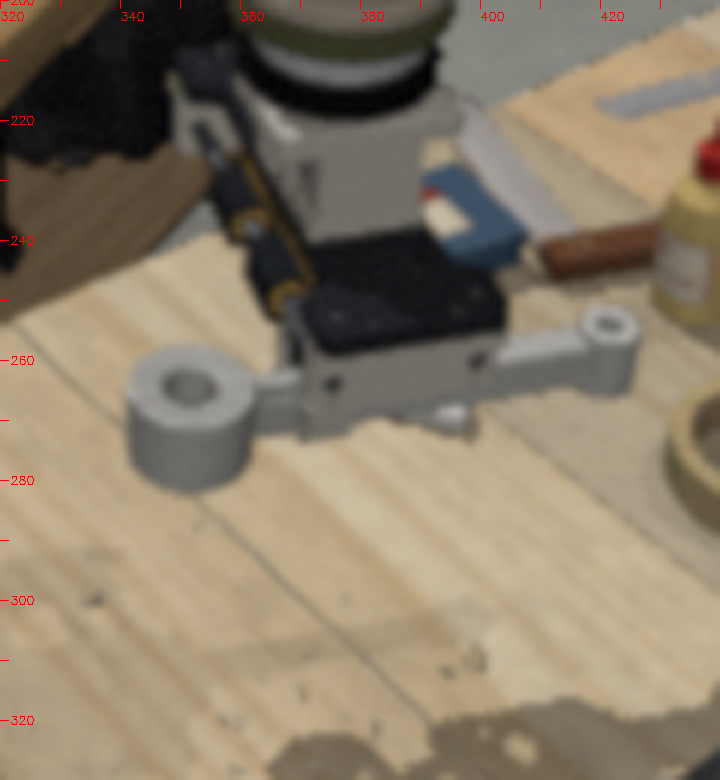

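The arm is held, weighing 3.5 N with almost no moment. I'll check level and the grip offset from the boss pixels, (188,387) and (610,324) in the crop.

```bash
cat >> h.py <<'E'
def armchk(d,uA,uB,p0):
    # known bore spacing, solve heights equal? : fit x,y,yaw,z,pitch-free from 4 numbers: x,y,yaw,z(level)
    from scipy.optimize import least_squares
    def pts(p,pit=0):
        e=np.array([np.cos(p[2])*np.cos(pit),np.sin(p[2])*np.cos(pit),np.sin(pit)])
        n=np.array([-np.cos(p[2])*np.sin(pit),-np.sin(p[2])*np.sin(pit),np.cos(pit)])
        o=np.array([p[0],p[1],p0[3]]);return np.array([o-.053*e+.036*n,o+.127*e+.032*n])
    f=lambda p:(proj(d,pts(p,p[3]))-np.array([uA,uB])).ravel()
    r=least_squares(f,[*p0[:3],0.]);return r.x,r.fun
E
python3 - <<'E'
from h import *
s=cam("scene");t=cam("top");crop(t,(380,165,480,265),6,"t7")
T=lambda x,y,x0,y0,k:((x+.5)/k-.5+x0,(y+.5)/k-.5+y0)
x,f=armchk(s,T(188,387,320,200,6),T(610,324,320,200,6),(.482,-.344,-.37,.114));print("x y yaw pitch",x,f)
print(telemetry.get_state()["ee_pos"],R.from_quat(telemetry.get_state()["tcp_rot"]).as_matrix().round(3).tolist())
E
```

```text
x y yaw pitch [ 0.4803828  -0.34836283 -0.37296925  0.00659984] [-5.68434189e-14  0.00000000e+00  0.00000000e+00  2.84217094e-14]
[ 0.48238863 -0.34438258  0.11995129] [[-0.932, 0.362, -0.0], [0.362, 0.932, 0.0], [0.0, 0.0, -1.0]]
```

View pics/t7.png

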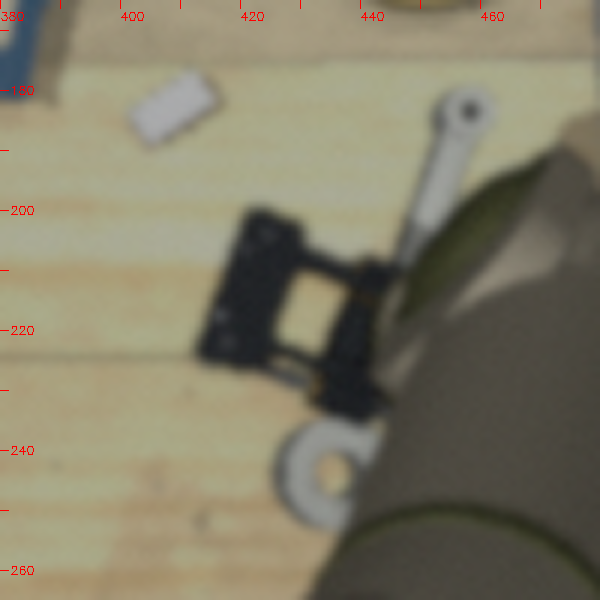

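Run:
```python
from h import *
t=cam("top");s=cam("scene")
T=lambda x,y,x0,y0,k:((x+.5)/k-.5+x0,(y+.5)/k-.5+y0)
p=telemetry.get_state()["ee_pos"];e=np.array([.9321,-.3622]);n=np.array([.3622,.9321])
for nm,d,a,b in(("top",t,T(333,474,380,165,6),T(468,110,380,165,6)),("scene",s,T(188,387,320,200,6),T(610,324,320,200,6))):
    A=unproj(d,a,.150)[0,:2]-p[:2];B=unproj(d,b,.146)[0,:2]-p[:2]
    print(nm,"big along/perp",A@e,A@n,"small",B@e,B@n)
```

```text
top big along/perp -0.05469870294979347 0.0031764086151554833 small 0.1266318770341082 0.0015283638799627804
scene big along/perp -0.053838984049016755 -0.00471765395138066 small 0.12683818438010278 -0.0038581843280622347
```

Both cameras put the arm level and held at its balance point along the bar (within 1 mm or so). They show opposite y-biases, about +2.4 mm (top) and −4.3 mm (scene). With those removed, the fixture estimates agree at about (0.531, 0.2377). Next I'll carry the arm over.

Run:
```python
from h import *
st=lambda m:print(m,*(np.round(telemetry.get_state()[k],3) for k in("time","ee_pos","force","torque","gripper_width")))
yf=.768;u=np.array([np.cos(yf),np.sin(yf)]);f=np.array([.531,.2377])+.0537*u
q=down(yf+np.pi/2)[0]
manip.move_straight([.4824,-.3444,.2],velocity=.12)
manip.move_ptp([*f,.2],q);st("hi")
manip.move_straight([*f,.101],velocity=.06);manip.sleep(.4);st("place")
s=cam("scene");crop(s,(210,130,330,230),6,"s8");t=cam("top");crop(t,(180,145,300,265),5,"t8")
```

```text
hi 19.333 [0.57  0.273 0.2  ] [ 1.023  0.127 -2.244] [ 0.032  0.111 -0.025] 0.016
place 21.533 [0.57  0.275 0.101] [-0.338 -0.123 -3.101] [0.09  0.034 0.034] 0.016
```

View pics/s8.png

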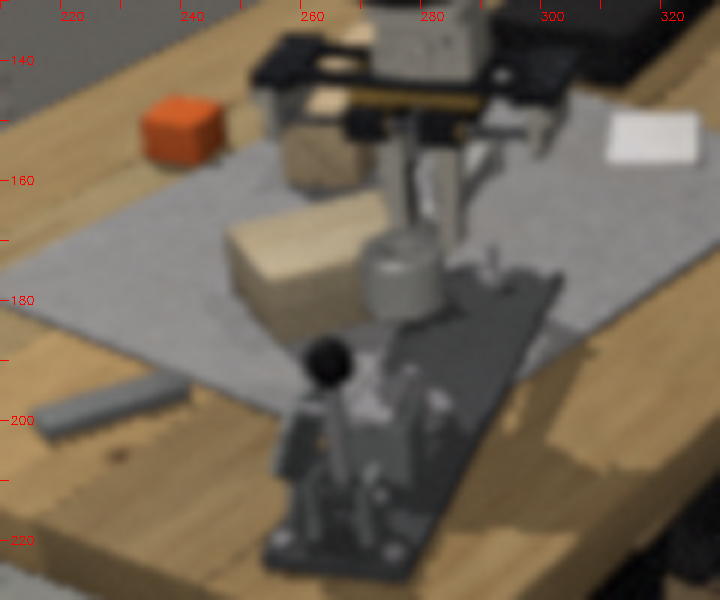

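View pics/t8.png

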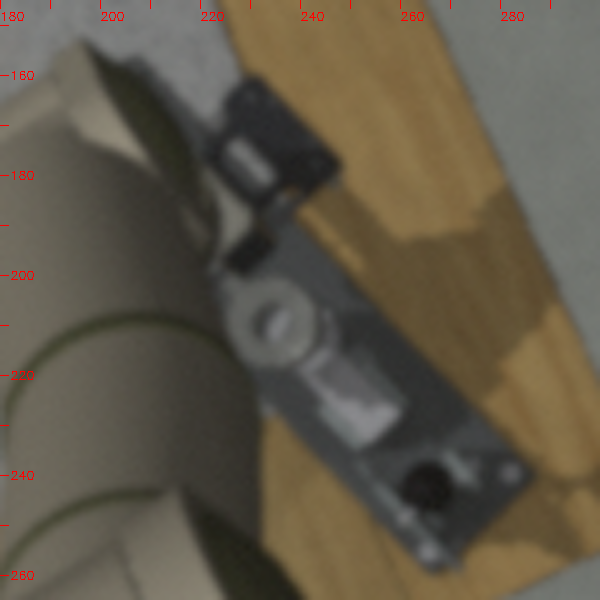

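Run:
```python
from h import *
t=cam("top");s=cam("scene")
T=lambda x,y,x0,y0,k:((x+.5)/k-.5+x0,(y+.5)/k-.5+y0)
a=t["color"]
im=cv2.convertScaleAbs(cv2.resize(a[194:226,220:252,::-1],None,fx=18,fy=18,interpolation=cv2.INTER_CUBIC),alpha=1.5)
cv2.imwrite("pics/t9.png",im)
yf=.768;u=np.array([np.cos(yf),np.sin(yf)]);n=np.array([-u[1],u[0]])
A=unproj(t,T(271,322,180,145,5),.131)[0,:2];P=unproj(t,(238.96,211.3),.045)[0,:2]
print("boss",A,"post",P,"along/perp",(A-P)@u,(A-P)@n)
S=unproj(s,T(402,243,210,130,6),.131)[0,:2];print("scene boss",S)
p=telemetry.get_state()["ee_pos"];print("exp boss",p[:2]-.0537*u,"tcp",p)
def mk(z): 
    g=np.linspace(0,2*np.pi,13); b=p[:2]-.0537*u
    return proj(s,np.c_[b[0]+.026*np.cos(g),b[1]+.026*np.sin(g),np.full(13,z)])
for z in(.131,.095):
    m=mk(z);print(z,"exp scene u range",m[:,0].min(),m[:,0].max(),"v",m[:,1].min(),m[:,1].max())
```

```text
boss [0.53091681 0.23885351] post [0.53131573 0.23928976] along/perp -0.000590003805469917 -3.667043727051385e-05
scene boss [0.53426204 0.23909358]
exp boss [0.53098914 0.23769876] tcp [0.56961563 0.27500404 0.1009828 ]
0.131 exp scene u range 268.68584057578295 283.2295532500682 v 167.1825537510104 173.87881286379374
0.095 exp scene u range 269.59144071573417 283.92866308284243 v 175.92540793519169 182.80450818507313
```

View pics/t9.png

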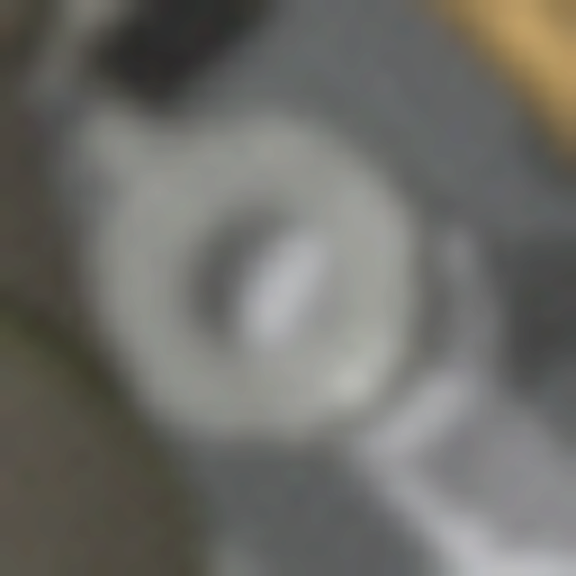

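The big bore sits within 1 mm of its post in the top view, and the post tip is visible through the bore. The robot hides the small end, so I'll check yaw against the plate's long edges in the first top picture.

Run:
```python
from h import *
from scipy.ndimage import map_coordinates
t=cam("top");g=cv2.cvtColor(cv2.imread("pics/top0.png"),cv2.COLOR_BGR2GRAY).astype(float)
yf=.768;u=np.array([np.cos(yf),np.sin(yf)]);n=np.array([-u[1],u[0]]);f=np.array([.5312,.2395])
for side,xs in((-1,np.linspace(-.12,.17,30)),(1,np.linspace(-.12,.08,20))):
    out=[]
    for x in xs:
        off=np.linspace(-.012,.012,49)
        P=np.array([[*(f+x*u+n*side*(.045+o)),.012] for o in off]);q=proj(t,P)
        v=map_coordinates(g,[q[:,1],q[:,0]],order=1);d=np.gradient(np.convolve(np.pad(v,4,'edge'),np.ones(9)/9,'valid'))
        k=np.argmax(np.clip(d,0,None));out.append(off[k])
    out=np.array(out);m=np.abs(out-np.median(out))<.003
    c=np.polyfit(xs[m],out[m],1);print(side,m.sum(),"slope(yaw corr)",side*c[0],"off",np.median(out),out.round(4).tolist())
s=cam("scene")
p=telemetry.get_state()["ee_pos"]
print("exp small boss scene",proj(s,[[*(p[:2]+.1263*u),.127]]),"bar in top",proj(t,[[*(p[:2]+.1263*u),.127]]))
```

```text
-1 22 slope(yaw corr) 0.009713853186500044 off 0.00425 [0.003, 0.0045, 0.0045, 0.0065, 0.0085, 0.006, 0.0045, 0.0035, 0.004, 0.006, 0.005, 0.0035, 0.0045, 0.005, 0.004, 0.0065, 0.0045, 0.0055, 0.0055, 0.01, -0.0005, 0.0005, 0.001, 0.001, 0.002, 0.0015, 0.001, 0.001, 0.0015, 0.002]
1 19 slope(yaw corr) -0.004240616621983915 off 0.0002500000000000002 [-0.001, 0.0045, -0.0005, 0.0005, 0.002, 0.001, 0.0005, 0.002, 0.0015, 0.0005, -0.001, -0.0005, -0.0005, 0.0, 0.0005, 0.0005, 0.0, -0.001, 0.0, -0.0005]
exp small boss scene [[289.88697133 150.68661742]] bar in top [[191.80736796 164.24487719]]
```

Run:
```python
from h import *
s=cam("scene");p=telemetry.get_state()["ee_pos"];yf=.768;u=np.array([np.cos(yf),np.sin(yf)])
a=s["color"][140:185,260:310,::-1];k=15
im=cv2.convertScaleAbs(cv2.resize(a,None,fx=k,fy=k,interpolation=cv2.INTER_CUBIC),alpha=1.5)
g=np.linspace(0,2*np.pi,60)
# apply scene bias (-4 mm y) measured at lift when overlaying
for bx,r,zs in((.1263,.0125,(.095,.127)),(-.0537,.026,(.095,.131))):
  for z in zs:
    c=p[:2]+bx*u+[-.0015,-.004]
    q=proj(s,np.c_[c[0]+r*np.cos(g),c[1]+r*np.sin(g),np.full(60,z)])
    q=((q-[260,140]+.5)*k-.5).astype(np.int32);cv2.polylines(im,[q],True,(0,0,255),1)
cv2.imwrite("pics/s9.png",im)
```

```text
(no output)
```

View pics/s9.png

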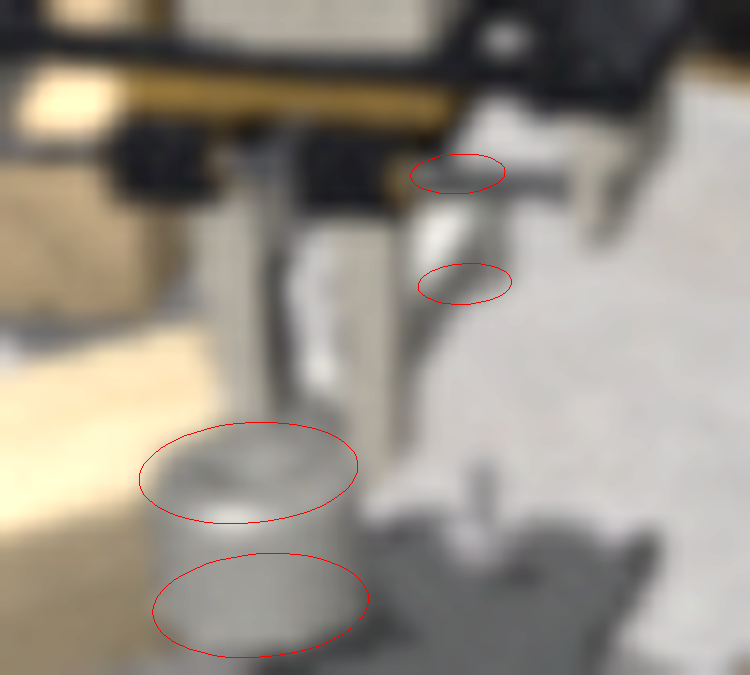

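The overlay fits. Dropping the small bore to z = 45 mm lands within about 0.5 px (1–2 mm) of the small post's tip. The lever ball hasn't moved, so I'm handing in.

Run:
```python
from h import *
x=telemetry.get_state();print(x["time"],x["ee_pos"],x["gripper_width"],x["force"])
print(job.close_job())
```

```text
21.8833 [0.56960946 0.27505044 0.10099704] 0.015747365429970045 [-0.74968758  0.42145918 -3.4470304 ]
the job is handed in; nothing more can be done
None
```

I threw the lever into the middle notch first, then lifted the cast arm at its balance point. The job is handed in with the arm held level over the fixture, finishing at 21.9 s of the 58 s allowed.

- **Lever:** I caged the ball between the open jaws and drew it upright. In pictures taken afterwards, its position matches the middle notch to within 0.3 px (scene) and 1.6 px (top). The strap is off the big post.
- **Height and level:** the underside is about 95 mm above the bench, 5 cm over the post tips, going by the height at which I gripped it. Tilt measured about 0.4° just after the lift, and I did not measure it again over the fixture.
- **Grip:** the jaws are closed on the 16 mm bar, carrying about 3.4 N.
- **Large bore:** within about 1 mm of the big post's axis in the top view.
- **Small bore:** the robot hid it from the top camera. The scene overlay puts it within 1–2 mm of its post.
- **Disagreements:** the two cameras differed by 3–7 mm in y. I corrected this using the arm's known position in the gripper. The fixture's yaw estimates scattered by about ±0.008 rad, and one plate edge, spoiled by shadow, was unusable.
- **Stone and eraser:** I did not touch either one. The stone shows in place in the last scene picture, and the eraser in the pictures taken after the lift.

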